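# Sample the dryer beads with the moisture probe and present it to the reader

## Robot

A 6-joint arm with a two-finger parallel gripper is mounted at the origin on the work surface. World frame = base frame: x ahead of the robot, y to its left, z up, the work surface at z = 0. Lengths are in m, angles in rad, forces in N, time in s.
With the tool pointing down it reaches from about 0.35 to 0.775 m from the base axis. Payload 5.5 kg.
Tool frame: the origin (TCP) lies at the centre of the arm's flange, where the gripper is bolted on; the fingertips stand r.tip_extent ahead of it and the grasp point (between the pads) lies 155 mm ahead of it (r.tip_extent is the distance from the TCP to the fingertips, in m); z points along the fingers, y is the line along which they close (so a half turn about z gives the same grasp; the last joint's range is limited). The gripper opens to 85 mm and grips with 20 to 120 N. Pads are 22 mm wide; open, the fingers measure 114 mm over their backs; the gripper's body (76 mm by 85 mm) begins 54 mm behind the grasp point. The pads swing forward as they close: fully open they stand 13 mm farther back than shut.
Start: joints at [-1.346, 0.313, 0.046, 1.304, 0, 1.431], TCP at [0.205, -0.537, 0.405] pointing down, gripper open.
Joint ranges: [-2.76, 2.76], [-0.86, 1.69], [-1.03, 1.26], [-2.2, 2.34], [-1.47, 1.5], [-3.14, 3.14]. Speed limits (rad/s): [2.57, 2.57, 3.14, 3.14, 3.14, 3.14].

## Interface

Orientations are given as a rotation vector (axis times angle).
In Python, from plant import r, readout, imaging gives the robot as it stands. Calls block until the motion is done:
- r.move_to(position, orientation): joint-space move of the TCP to a pose.
- r.line_to(position, attitude=None, speed=0.15, stop_force=None): straight line of the TCP; attitude=None keeps the orientation; speed is the mean speed in m/s. With stop_force (N) it stops when the force on the tool has changed by that much, and returns True; else False.
- r.goto_joints(angles): joint-space move.
- r.ungrasp() and r.close_gripper(grip_force=None): open the fingers fully, or close them until they stop; grip_force is the grip in N (None keeps the last).
- r.wait(seconds).
- r.solve_ik(position, orientation): joint angles nearest the present ones, or None.
- readout.sense(): the state.
- imaging.snapshot(name): name is "scene" or "top"; returns the picture (420x560x3 uint8, blue, green, red); there is no depth.
- imaging.get_calibration(name): a dict with "fx", "fy", "cx", "cy" (pixels), "camera_from_world" (4x4, takes a point from world to camera coordinates). Camera axes: x right, y down, z forward; pixel columns grow to the right and rows downward; lengths in m; the calibration is good to about 2 mm. A picture is of the moment at which its call begins. get_calibration takes no time and is no camera call.
A pose or a line that the arm cannot do raises r.MotionError and nothing moves.
- r.hand_in(): hands the job in; it is judged then, once.
The state is a dict: "time_s": time; "joint_positions": joint angles; "qvel": joint speeds; "tau": joint torques, N m; "tool_pos": TCP position; "eef_rot": TCP orientation; "force": force on the tool from outside, world axes, zero at the start; "wrist_torque": the same for the moment, N m; "width": finger opening in m; "grasp_force": force on a finger pad.
Only numpy, scipy, OpenCV 4.12 (cv2) and the standard library are available. Lean on these libraries where they do the work, as an engineer would, in place of code of your own. Each camera call takes 0.05 s, during which the arm holds its last target. There are 200 camera calls.

## Task

Take the paddle-shaped moisture probe out of its holder, put its blade down among the drying beads near the bottom of the pot and stir round at least three wide full turns so that the beads get moved about, keeping all beads in the pot. Then lift it over the row of valves, and finish holding it still and upright with the blade hovering about a centimetre above the slot in the top of the reader, centred on the slot and lined up with it as if about to be lowered in: the program ends with the probe still in the gripper. The probe must never touch the reader, nothing may bump the valve row, and the other things on the bench stay where they are.

Things in the scene. Friction and masses are not known exactly. Their poses are not given: they have to be found in the camera images.
- probe: Moisture probe, upright in the holder at first, 170 mm tall, 70 to 130 g. Origin: centre of the blade's lower end, z up. Flat steel blade 26 mm (x) by 6 mm (y), z 0 to 55 mm; round 10 mm stem to z 110; black plastic handle 30 mm (x) by 20 mm (y), z 110 to 170, to be gripped across y near z 140. A half turn about z makes no difference.
- holder: Fixed aluminium block 70 mm (x) by 50 mm (y) by 50 mm high with an upright pocket, 28 by 8 mm and 44 mm deep, in which the probe's blade stands (its lower end 6 mm above the bench). Origin: centre of the underside. Stands in either half of the bench.
- pot: Fixed open round dark steel pot, straight-walled, 148 mm outside and 140 mm inside diameter, 70 mm high, inner floor 5 mm above the bench; holds six loose beads, at first in a ring of about 62 mm diameter with the middle free. Origin: centre of the underside, z up. Stands on one side (left or right) of the valve row, the reader on the other.
- bead0_center (a point): Centre of one of six white ceramic beads, balls of 22 mm diameter, 11 g, loose in the pot.
- bead1_center (a point): Centre of one of six white ceramic beads, balls of 22 mm diameter, 11 g, loose in the pot.
- bead2_center (a point): Centre of one of six white ceramic beads, balls of 22 mm diameter, 11 g, loose in the pot.
- bead3_center (a point): Centre of one of six white ceramic beads, balls of 22 mm diameter, 11 g, loose in the pot.
- bead4_center (a point): Centre of one of six white ceramic beads, balls of 22 mm diameter, 11 g, loose in the pot.
- bead5_center (a point): Centre of one of six white ceramic beads, balls of 22 mm diameter, 11 g, loose in the pot.
- reader: Fixed grey plastic reader box, 100 mm (x) by 70 mm (y) by 45 mm high, with one straight slot in its top: 44 mm long (along x), 18 mm wide (y), 20 mm deep. Origin: centre of the underside. A half turn makes no difference.
- reader_slot (a point): Centre of the slot's mouth, level with the reader's top, 45 mm above the bench; x along the slot.
- manifold: Fixed row of four black valves on a dark steel bar between the two halves of the bench, running roughly along x: 340 mm (x) by 50 mm (y, brass stubs to 74 mm), 100 mm high with the knobs on top. Origin: centre of the underside.
- insert: Bystander: loose steel mould insert, 60 by 45 mm, 44 mm high with its pins. Origin: centre of the underside.
- wrench: Bystander: loose spanner lying far on the bench. Origin: in its underside near the middle.
- screwdriver: Bystander: loose screwdriver lying far on the bench. Origin: in its underside near the middle.
- spray: Bystander: upright spray can, 52 mm diameter, 170 mm high. Origin: centre of the underside.
- jar: Bystander: closed jar, 60 mm diameter, 70 mm high. Origin: centre of the underside.
- cap: Bystander: moulded black plastic cap, 44 mm diameter, 34 mm high, at one side of the bench. Origin: centre of the underside.

How it is judged:
By the outcome, as a careful person would: the job done as asked, in the order asked, and still so for the second after the job is handed in, while the arm keeps its last pose, push and grip.
It also fails if it takes over 69 s, if anything falls off the work surface, if the arm or the gripper's body presses on something with over 40 N, if the wrist force passes 120 N, or if a joint passes its speed limit or range.

## Working session

There is one attempt and no reset: what is moved stays moved. The work goes in short steps, each a Python script; the robot and the scene stay as the last script left them, time stands still between calls to the robot, and variables do not carry over. Pictures are saved under pics/ and viewed, at most 10 in all, crops included, and the job is handed in when it is done.

```bash
mkdir -p pics; ls
python3 - <<'E'
from plant import r, readout, imaging
import cv2
for n in("scene","top"):
    cv2.imwrite(f"pics/{n}0.png",imaging.snapshot(n)); c=imaging.get_calibration(n); print(n,c)
s=readout.sense(); print(s['eef_rot'],s['tool_pos'],s['width'],r.tip_extent)
E
```

```text
pics
scene {'fx': 457.69778342889344, 'fy': 457.69778342889344, 'cx': 282.960977394554, 'cy': 214.30107832188583, 'camera_from_world': array([[ 0.64241094,  0.76634345, -0.00508869, -0.36994475],
       [ 0.63910266, -0.53938812, -0.54827752, -0.37735261],
       [-0.42291367,  0.34896728, -0.83628097,  1.44184898],
       [ 0.        ,  0.        ,  0.        ,  1.        ]])}
top {'fx': 519.1538770190822, 'fy': 519.1538770190822, 'cx': 284.1663329368949, 'cy': 216.17081565101253, 'camera_from_world': array([[-0.02525748, -0.9995896 , -0.01351655, -0.01737477],
       [-0.98300877,  0.02729303, -0.18151818,  0.61067754],
       [ 0.18181259,  0.0087022 , -0.98329469,  1.30857896],
       [ 0.        ,  0.        ,  0.        ,  1.        ]])}
[-3.08783825e+00 -5.69574554e-01  1.16287930e-04] [ 0.20510401 -0.53699899  0.40387866] 0.08547701726145969 0.1734
```

View pics/top0.png

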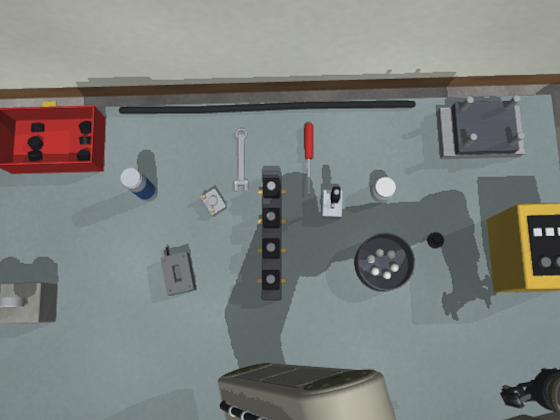

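View pics/scene0.png

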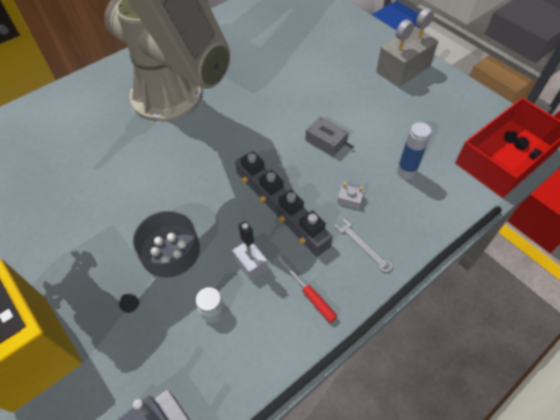

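Run:
```python
import cv2,numpy as np
t=cv2.imread("pics/top0.png");s=cv2.imread("pics/scene0.png")
def c(im,x,y,w=66,h=50): return cv2.resize(im[y:y+h,x:x+w],(396,300),interpolation=cv2.INTER_CUBIC)
m=np.vstack([np.hstack([c(t,300,172),c(t,144,242)]),np.hstack([c(s,215,215,80,60)if 0 else c(s,215,220),c(s,296,108)])])
cv2.imwrite("pics/m0.png",m)
```

```text
(no output)
```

View pics/m0.png

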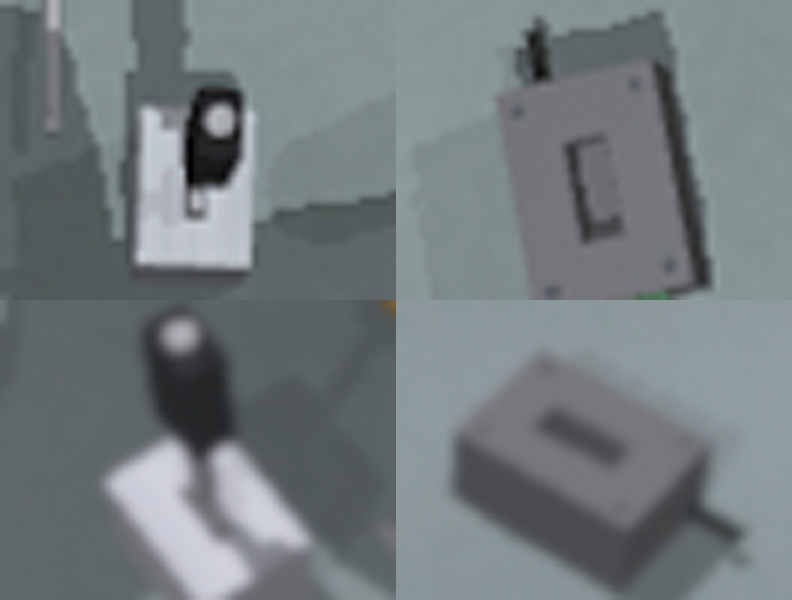

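```bash
cat > h.py <<'E'
import numpy as np,cv2
from scipy.optimize import least_squares
from plant import r,readout,imaging
C={n:imaging.get_calibration(n) for n in("top","scene")}
def proj(n,P):
    c=C[n];P=np.atleast_2d(P)@c["camera_from_world"][:3,:3].T+c["camera_from_world"][:3,3]
    return np.c_[c["fx"]*P[:,0]/P[:,2]+c["cx"],c["fy"]*P[:,1]/P[:,2]+c["cy"]]
def ray(n,uv,z):
    c=C[n];R=c["camera_from_world"][:3,:3];o=-R.T@c["camera_from_world"][:3,3]
    d=R.T@[(uv[0]-c["cx"])/c["fx"],(uv[1]-c["cy"])/c["fy"],1];return o+d*(z-o[2])/d[2]
def pose(p,L):
    c,s=np.cos(p[2]),np.sin(p[2]);L=np.atleast_2d(L)
    return np.c_[L[:,0]*c-L[:,1]*s+p[0],L[:,0]*s+L[:,1]*c+p[1],L[:,2]]
def fit(obs,p0):  # obs: (cam, local pt, uv)
    f=lambda p:np.concatenate([(proj(n,pose(p,l))[0]-uv) for n,l,uv in obs])
    q=least_squares(f,p0,loss='soft_l1');return q.x,f(q.x).reshape(-1,2)
def box(a,b,z): return np.array([[a/2,b/2,z],[a/2,-b/2,z],[-a/2,-b/2,z],[-a/2,b/2,z]])
def crop(im,n,x,y,polys,w=66,h=50,k=6):
    o=cv2.resize(im[y:y+h,x:x+w],(w*k,h*k),interpolation=cv2.INTER_CUBIC)
    for P,col in polys:
        q=(proj(n,P)-[x,y]+.5)*k-.5
        cv2.polylines(o,[np.round(q).astype(int).reshape(-1,1,2)],True,col,1)
    return o
E
cat > fit.py <<'E'
from h import *
np.set_printoptions(precision=4,suppress=True)
def px(x0,y0,u,v): return np.array([x0+(u+.5)/6-.5,y0+(v+.5)/6-.5])
T=lambda u,v:px(144,242,u-396,v); S=lambda u,v:px(296,108,u-396,v-300)
rb=box(.1,.07,.045);sl=box(.044,.018,.045)
# top view: x up, y left -> order: TL, TR, BR, BL
obs=[("top",rb[0],T(500,92)),("top",rb[1],T(656,62))]
obs+=[("top",sl[i],T(*q)) for i,q in enumerate([(563,145),(605,135),(622,233),(583,243)])]
obs+=[("scene",rb[i],S(*q)) for i,q in enumerate([(710,447),(627,528),(455,437),(543,352)])]
obs+=[("scene",sl[i],S(*q)) for i,q in enumerate([(628,447),(609,466),(538,425),(560,408)])]
print(ray("top",(177,272),.045))
R,res=fit(obs,[.5,.25,.1]);print("reader",R,"\n",res)
T=lambda u,v:px(300,172,u,v);S=lambda u,v:px(215,220,u,v-300)
hb=box(.07,.05,.05)
obs=[("top",hb[0],T(142,105)),("top",hb[1],T(255,108)),("scene",hb[2],S(105,485))]
tp=np.array([0,0,.176])
obs+=[("top",tp,T(219,120)),("scene",tp,S(181,335))]
H,res=fit(obs,[.68,-.13,0]);print("holder",H,"\n",res)
P=np.array([*ray("top",(384.5,262.5),.07)[:2],0]);print("pot",P)
t=cv2.imread("pics/top0.png");s=cv2.imread("pics/scene0.png")
g,y,b=(0,255,0),(0,255,255),(255,0,0)
a=np.linspace(0,2*np.pi,60);circ=lambda rr,z:np.c_[P[0]+rr*np.cos(a),P[1]+rr*np.sin(a),0*a+z]
hp=[(pose(H,hb),g),(pose(H,box(.07,.05,0)),b),(pose(H,box(.028,.008,.05)),y),(pose(H,box(.03,.02,.176)),(0,0,255)),(pose(H,box(.03,.02,.116)),(0,0,255))]
rp=[(pose(R,rb),g),(pose(R,sl),y)]
pp=[(circ(.074,.07),g),(circ(.07,.07),y),(circ(.074,0),b)]
k=dict(w=44,h=50)
m=np.vstack([np.hstack([crop(t,"top",310,172,hp,**k),crop(t,"top",155,242,rp,**k),cv2.resize(crop(t,"top",348,225,pp,w=74,h=80,k=4),(264,300))]),
 np.hstack([crop(s,"scene",225,220,hp,**k),crop(s,"scene",304,108,rp,**k),cv2.resize(crop(s,"scene",128,205,pp,w=80,h=80,k=4),(264,300))])])
cv2.imwrite("pics/f%s.png"%__import__('sys').argv[1],m)
E
python3 fit.py 1
```

```text
[0.4719 0.2493 0.045 ]
reader [0.4696 0.2504 0.1809] 
 [[-0.6677 -0.0073]
 [-0.3948 -0.4943]
 [ 0.368  -0.4201]
 [ 0.1485 -0.173 ]
 [ 0.1616  0.0758]
 [-0.1579 -0.1576]
 [ 0.4142 -0.4393]
 [-0.4512  0.543 ]
 [-0.3529 -1.2076]
 [-0.0798 -0.7625]
 [ 0.5861  0.1702]
 [-0.045   0.6707]
 [-0.7409  0.1886]
 [-0.5825 -0.5592]]
holder [ 0.6449 -0.1616 -0.0592] 
 [[-0.2435  0.0701]
 [-0.2672  0.1327]
 [-0.3467 -0.6214]
 [ 0.1456 -0.1476]
 [ 0.1026  0.959 ]]
pot [ 0.4801 -0.2866  0.    ]
```

View pics/f1.png

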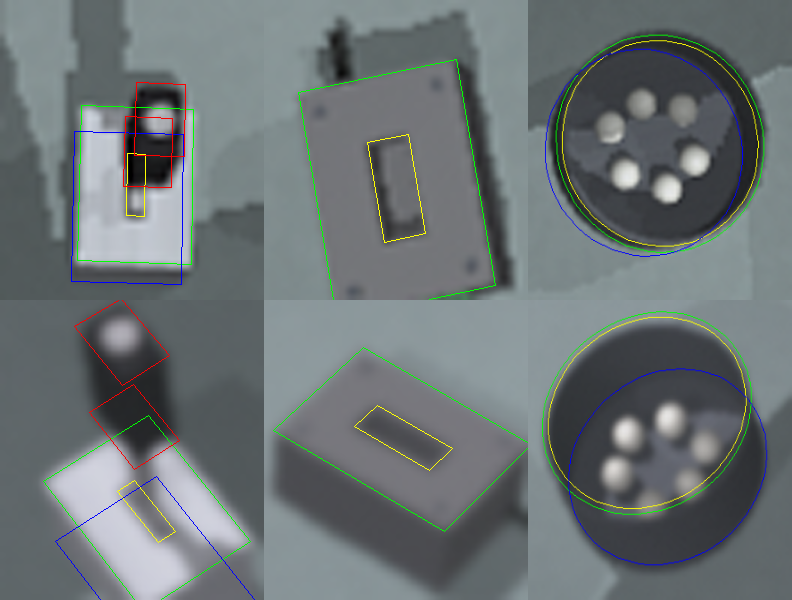

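```bash
cat >> h.py <<'E'
from scipy.spatial.transform import Rotation as Ro
READER=np.array([.4696,.2504,.1809]);HOLD=np.array([.6449,-.1616,-.0592]);POT=np.array([.4801,-.2866])
def rot(phi):
    y=np.array([np.sin(phi),-np.cos(phi),0]);z=np.array([0,0,-1.]);x=np.cross(y,z)
    return Ro.from_matrix(np.c_[x,y,z]).as_rotvec()
D=.295  # TCP above blade end
E
python3 - <<'E'
from h import *
np.set_printoptions(precision=3,suppress=True)
for n,p,z,f in[("hold hi",HOLD,.11,HOLD[2]),("hold",HOLD,.006,HOLD[2]),("pot hi",POT,.13,HOLD[2]),("pot",POT,.01,HOLD[2]),("over",[.47,0],.17,.06),("rdr hi",READER,.17,READER[2]),("rdr",READER,.055,READER[2])]:
    print(n,r.solve_ik([p[0],p[1],z+D],rot(f)))
t=readout.sense()["time_s"]
r.move_to([HOLD[0],HOLD[1],.42],rot(HOLD[2]))
r.line_to([HOLD[0],HOLD[1],.006+D],speed=.12)
r.close_gripper(grip_force=90)
s=readout.sense();print(t,s["time_s"],s["width"],s["grasp_force"],s["force"],s["tool_pos"])
r.line_to([HOLD[0],HOLD[1],.10+D],speed=.08)
s=readout.sense();print(s["time_s"],s["width"],s["force"],s["tool_pos"])
for n in C: cv2.imwrite(f"pics/{n}1.png",imaging.snapshot(n))
t=cv2.imread("pics/top1.png");q=cv2.imread("pics/scene1.png")
cv2.imwrite("pics/l1.png",np.hstack([cv2.resize(t[130:290,240:420],(400,356)),cv2.resize(q[130:290,150:330],(400,356))]))
E
```

```text
hold hi [-0.366  0.497  0.321  1.395 -0.     2.835]
hold [-0.366  0.53   0.12   1.161 -0.     2.835]
pot hi [-0.682  0.277  0.047  1.34  -0.     2.519]
pot [-0.682  0.332 -0.178  1.061 -0.     2.519]
over [-0.171  0.097 -0.079  1.395  0.     2.911]
rdr hi [ 0.339  0.22   0.068  1.419 -0.    -2.984]
rdr [ 0.339  0.254 -0.171  1.147 -0.    -2.984]
0.1 3.9333 0.01892977884873447 88.17284345626831 [-0.247  0.282  2.225] [ 0.645 -0.162  0.301]
5.2583 0.01916934468088742 [-0.053  0.978 -1.622] [ 0.645 -0.162  0.394]
```

View pics/l1.png

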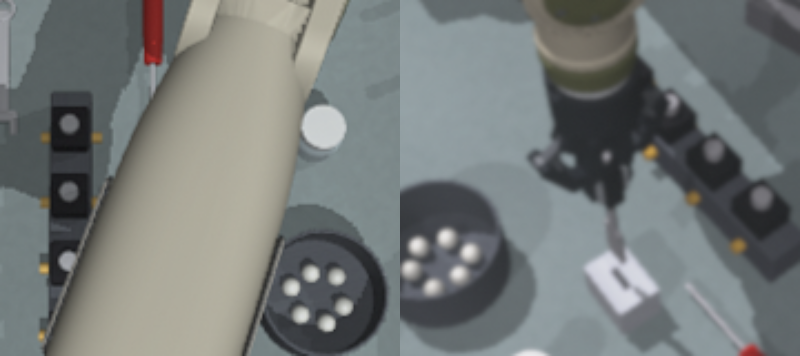

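```bash
cat >> h.py <<'E'
def go(p,z,phi=None,speed=.1,**k): return r.line_to([p[0],p[1],z+D],None if phi is None else rot(phi),speed=speed,**k)
FL=np.pi
E
python3 - <<'E'
from h import *
np.set_printoptions(precision=3,suppress=True)
pot=POT
print(r.solve_ik([*pot,.12+D],rot(HOLD[2]+FL)))
r.move_to([*pot,.12+D],rot(HOLD[2]+FL))
print(readout.sense()["time_s"])
print(go(pot,.011,speed=.1,stop_force=8))
s=readout.sense();print(s["time_s"],s["tool_pos"],s["force"])
N=12
for i in range(1,7):
    a=i*2*np.pi/N; rr=.033*min(1,i/6)
    go(pot+rr*np.array([np.cos(a),np.sin(a)]),.011,speed=.09)
s=readout.sense();print(s["time_s"],s["tool_pos"]-[*pot,D],s["force"],s["wrist_torque"],s["width"])
E
```

```text
[-0.682  0.28   0.025  1.316  0.    -0.623]
8.2583
False
9.5 [ 0.48  -0.287  0.307] [-0.411 -0.7   -0.711]
11.1583 [-0.033 -0.     0.011] [ 0.15  -0.219 -0.423] [-0.012 -0.046  0.027] 0.01908406244962764
```

Run:
```python
from h import *
np.set_printoptions(precision=3,suppress=True)
N=12;fm=0
for i in range(7,7+45):
    a=i*2*np.pi/N
    go(POT+.034*np.array([np.cos(a),np.sin(a)]),.011,speed=.09)
    fm=max(fm,np.linalg.norm(readout.sense()["force"]))
go(POT,.011,speed=.09) if 0 else None
s=readout.sense();print(s["time_s"],fm,s["force"],s["width"])
go(s["tool_pos"][:2],.17,speed=.12)
for n in C: cv2.imwrite(f"pics/{n}2.png",imaging.snapshot(n))
t=cv2.imread("pics/top2.png");q=cv2.imread("pics/scene2.png")
cv2.imwrite("pics/l2.png",np.hstack([cv2.resize(t[180:340,300:480],(400,356)),cv2.resize(q[130:290,80:260],(400,356))]))
print(readout.sense()["time_s"])
```

```text
26.5333 2.6526603205567585 [ 0.407 -0.213 -0.935] 0.0194149605003254
28.1083
```

View pics/l2.png

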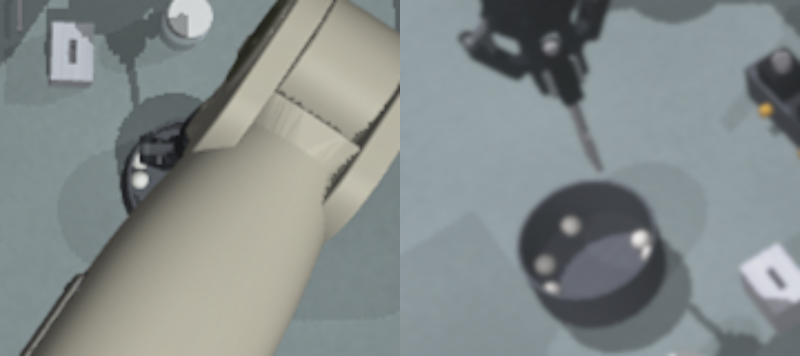

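Run:
```python
from h import *
np.set_printoptions(precision=3,suppress=True)
print(r.solve_ik([*READER[:2],.17+D],rot(READER[2]+FL)))
go([.47,0],.18,HOLD[2]+FL,speed=.15)
go(READER,.18,READER[2]+FL,speed=.15)
go(READER,.085,speed=.1)
r.wait(.3)
s=readout.sense();print(s["time_s"],s["tool_pos"]-[*READER[:2],D],s["joint_positions"])
for n in C: cv2.imwrite(f"pics/{n}3.png",imaging.snapshot(n))
t=cv2.imread("pics/top3.png");q=cv2.imread("pics/scene3.png")
p=READER; z=.085; g,y,rd=(0,255,0),(0,255,255),(0,0,255)
P=[(pose(p,box(.1,.07,.045)),g),(pose(p,box(.026,.006,z)),rd),(pose(p,box(.026,.006,z+.055)),rd),(pose(p,np.array([[0,0,z],[0,0,z+.11]])),rd)]
cv2.imwrite("pics/l3.png",np.vstack([np.hstack([crop(q,"scene",300,80,P),crop(q,"scene",300,80,[])]),np.hstack([crop(t,"top",144,230,P),crop(t,"top",144,230,[])])]))
```

```text
[0.339 0.22  0.068 1.419 0.    0.158]
33.1667 [0.    0.    0.085] [ 0.339  0.239 -0.114  1.217  0.     0.158]
```

View pics/l3.png

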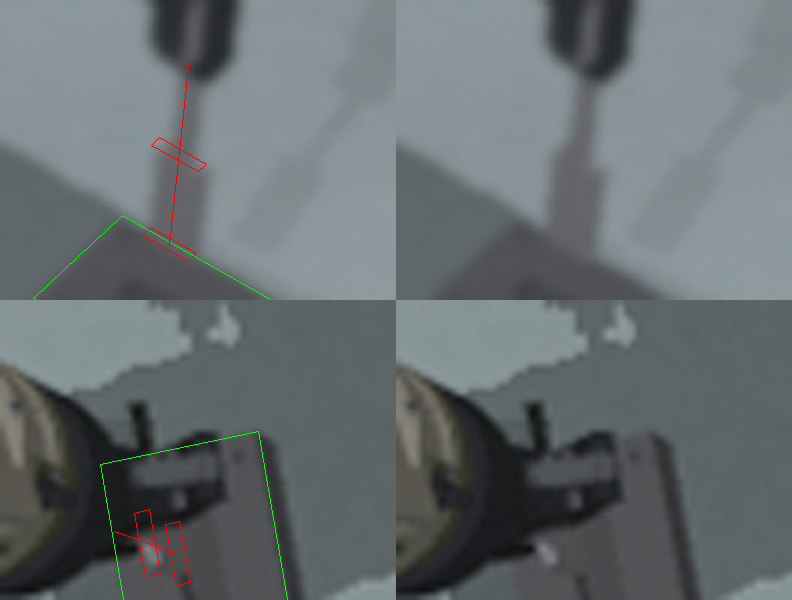

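Run:
```python
from h import *
np.set_printoptions(precision=2,suppress=True)
z=.115;go(READER,z,speed=.1)
ims=[]
for k in range(5):
    th=READER[2]+FL-k*np.pi/4
    r.move_to([*READER[:2],z+D],rot(th)); r.wait(.3)
    q=imaging.snapshot("scene");cv2.imwrite(f"pics/w{k}.png",q);ims.append(crop(q,"scene",305,55,[],w=44,h=50))
    f=q.astype(float);d=f[:,:,2]-f[:,:,0]  # R-B
    out=[]
    for h in (.015,.025,.035,.045,.068,.078,.088):
        u,v=proj("scene",[*READER[:2],z+h])[0];v=int(round(v))
        u=np.interp(v,*proj("scene",[[*READER[:2],z+.15],[*READER[:2],z]])[:,::-1].T)
        xs=np.arange(int(u)-10,int(u)+11);row=d[v-1:v+2,xs].mean(0)
        bg=np.median(np.r_[row[:4],row[-4:]]);w=row-bg;w[w<.3*w.max()]=0
        out.append((w*xs).sum()/w.sum()-u)
    print(k,np.array(out))
ims.append(ims[0]*0)
m=np.vstack([np.hstack(ims[:3]),np.hstack(ims[3:])]);cv2.imwrite("pics/l4.png",m)
print(readout.sense()["time_s"])
```

```text
0 [0.67 0.87 0.79 0.58 0.53 0.96 0.77]
1 [0.22 0.54 0.36 0.2  0.41 0.26 0.55]
2 [-0.05  0.01 -0.16 -0.15  0.01 -0.03 -0.19]
3 [-0.19 -0.31 -0.22 -0.1  -0.52 -0.37 -0.35]
4 [-0.29 -0.04 -0.19 -0.27 -0.27 -0.1  -0.28]
42.5667
```

View pics/l4.png

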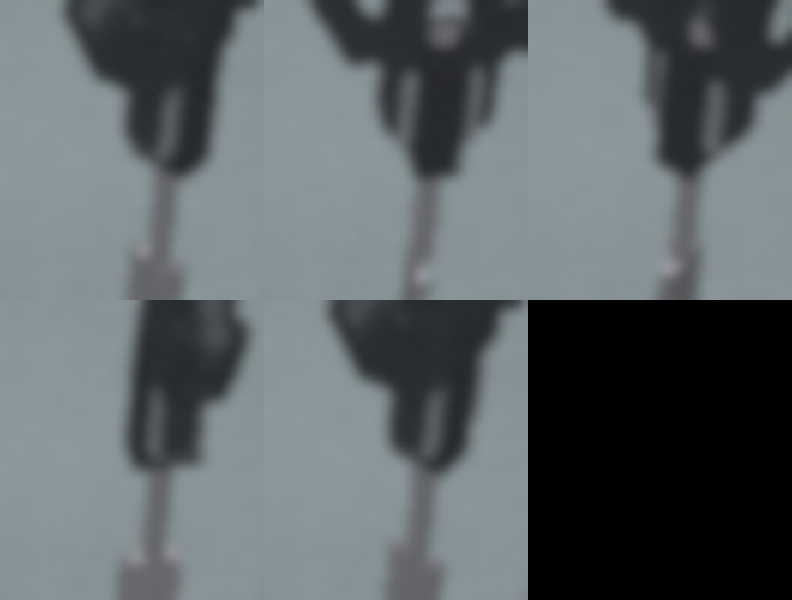

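Run:
```python
from h import *
np.set_printoptions(precision=4,suppress=True)
m=[.74,.36,-.08,-.29,-.2]
P=lambda p:proj("scene",[p[0],p[1],.16])[0,0]
A=[]
for k in range(5):
    th=READER[2]-k*np.pi/4;c,s=np.cos(th),np.sin(th)
    g=[(P(READER[:2]+np.array(v)*.001)-P(READER[:2]))*1000 for v in((c,s),(-s,c))];A.append([*g,1])
x,res,*_=np.linalg.lstsq(np.array(A),np.array(m),rcond=None);print(x,np.array(A)@x-m)
```

```text
[0.0015 0.     0.2716] [-0.0017 -0.001   0.0084 -0.0109  0.0052]
```

```bash
sed -i '/^R,res=/a\
for n in ("top","scene"): print(n,fit([o for o in obs if o[0]==n],[.47,.25,.18])[0])\
print("slot top/scene",*[fit([o for o in obs if o[0]==n and abs(o[1][0])<.03],[.47,.25,.18])[0] for n in ("top","scene")])' fit.py; python3 fit.py 2 | grep -v "\["$'\t' | head -8
```

```text
[0.4719 0.2493 0.045 ]
reader [0.4696 0.2504 0.1809] 
 [[-0.6677 -0.0073]
 [-0.3948 -0.4943]
 [ 0.368  -0.4201]
 [ 0.1485 -0.173 ]
 [ 0.1616  0.0758]
 [-0.1579 -0.1576]
```

```bash
python3 fit.py 2 | grep -E "top|scene"
python3 - <<'E'
from h import *
# where scene camera (bias .27px in u) would shift the reader
for du in(0,-.27): print(ray("scene",proj("scene",[.4696,.2504,.045])[0]+[du,0],.045))
E
```

```text
top [0.4691 0.2504 0.168 ]
scene [0.4704 0.2504 0.1935]
slot top/scene [0.4692 0.2507 0.2016] [0.4696 0.2513 0.1626]
[0.4696 0.2504 0.045 ]
[0.46910747 0.24981821 0.045     ]
```

Run:
```python
from h import *
np.set_printoptions(precision=4,suppress=True)
p=np.array([.469,.2503]);th=READER[2];t=p-.0015*np.array([np.cos(th),np.sin(th)])
r.move_to([*t,.115+D],rot(th+FL))
go(t,.0555,speed=.06);r.wait(.8)
s=readout.sense();print(s["time_s"],s["tool_pos"],t,s["force"],s["width"])
q=imaging.snapshot("scene");cv2.imwrite("pics/w9.png",q)
z=.0555;R=[*p,th];g,y,rd=(0,255,0),(0,255,255),(0,0,255)
P=[(pose(R,box(.044,.018,.045)),y),(pose(R,box(.026,.006,z)),rd)]
k=dict(w=60,h=60,k=6)
cv2.imwrite("pics/l9.png",np.hstack([crop(q,"scene",298,95,P,**k),crop(q,"scene",298,95,[],**k)]))
```

```text
47.1583 [0.4675 0.25   0.3505] [0.4675 0.25  ] [ 0.6315 -0.1381 -0.9263] 0.018849044890655656
```

View pics/l9.png

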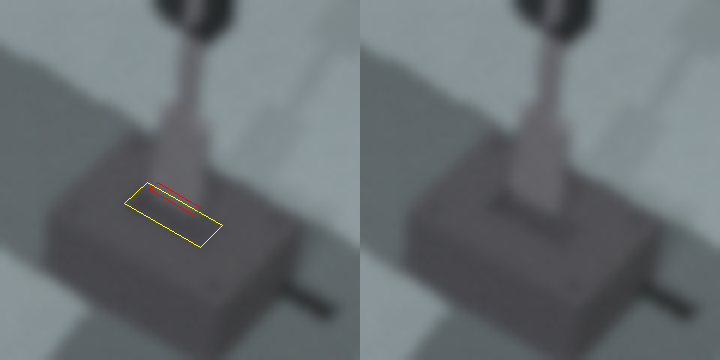

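View pics/w9.png

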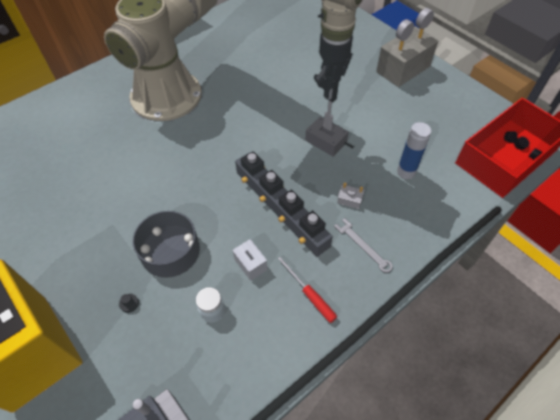

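The blade's lower edge, around (180,200) in the crop, matches the predicted outline centred over the slot. The beads are in the pot at about (167,245) in the full view, and the other things look unmoved.

```bash
python3 -c "
from plant import r
print(r.hand_in())"
```

```text
the job is handed in; nothing more can be done
None
```

The job is handed in: the probe stirred the beads for just over four turns with none seen outside the pot, crossed above the valves, and ended upright in the gripper about 10 mm above the slot, centred to about 1–2 mm by camera, after about 47 s.

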